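# Shut down the parts dryer and lift the clean bearing with tongs

## Task

Shut down the small-parts dryer by pressing its three round keys fully down, one at a time: the largest first, then the medium one, then the smallest. Then take the tongs off their wooden rest, close their jaws on the clean bearing that lies on the dryer's round stand and lift it with them about 15 cm, never touching the bearing with the robot itself, never dropping it, and without disturbing the tin, mug, screwdriver or wood block. Finish while holding: the gripper keeps the tongs squeezed and the bearing hangs still in the air in their jaws.

Things in the scene. Friction and masses are not known exactly. Their poses are not given: they have to be found in the camera images.
- key_large_top (a point): centre of the top face of the largest key, a white disc 38 mm across, about 22 mm above the housing when up, in a grey round collar that stands 12 mm high
- key_medium_top (a point): centre of the top face of the medium key, a white disc 27 mm across, about 22 mm above the housing when up, in a grey round collar that stands 12 mm high
- key_small_top (a point): centre of the top face of the smallest key, a white disc 17 mm across, about 22 mm above the housing when up, in a grey round collar that stands 12 mm high
- key_large (a joint): travel of the largest key: 0 up, 0.006 m fully down (5 N); springs back
- key_medium (a joint): travel of the medium key: 0 up, 0.006 m fully down (5 N); springs back
- key_small (a joint): travel of the smallest key: 0 up, 0.006 m fully down (5 N); springs back
- stand_top (a point): centre of the top face of the dryer's round steel stand, 110 mm across, 55 mm above the table. The dryer is a fixed grey housing 150 x 330 mm and 25 mm high; the stand rises at one end of it, the three keys sit in a row 58 mm apart at the other end. Its z is up
- bearing_center (a point): centre (half-way up) of the loose steel bearing, a ring of 44 mm outer diameter and 26 mm height, 90 to 170 g, lying flat on the stand up to 15 mm off its middle. Its z is the ring's axis, up at the start
- tongs_grip (a point): point midway between the two black finger grips of the tongs, half-way up; fixed to the left arm. x points along the tongs from hinge to jaws, y to the left arm, z up. Tongs: 170 g, 216 mm long, two arms 26 mm high, standing on edge so that they open and close level. Each grip is 54 mm long; 60 mm wide over both when open. They balance about here. Loose on the rest
- tongs_hinge (a point): hinge of the tongs, half-way up, 95 mm behind tongs_grip. Its spring holds the jaws open; squeezing the grips closes them: about 9 N to start, 11 N with the jaws at the bearing's width. Squeezed to 54-57 mm over the grips the tongs can be carried with the jaws still open; on the bearing the grips are about 45 mm wide. Axes as tongs_grip
- rest_mid (a point): centre of the tongs' fixed wooden rest, at table height, about under the grips. Two cross bars 24 mm high carry the tongs, centred 66 mm behind and 68 mm ahead of this point; between them only a base plate 5 mm thick lies under the tongs. 190 x 100 mm over all; x as the tongs at the start
- tip_left (a point): centre of the inner face of the left jaw pad (rubber, 32 mm long, 26 mm high), half-way up, 200 mm from the hinge, i.e. 105 mm beyond the grips; the pads are 76 mm apart open. Axes as tongs_grip
- tip_right (a point): the same on the right jaw pad; it moves with the right arm
- jaw (a joint): closing angle of the tongs between the arms: 0 fully open, about 0.16 rad with the bearing between the pads, 0.26 rad at the stop (pads 24 mm apart)
- tin: bystander: round tin 70 mm across, 100 mm high; origin under its centre
- mug: bystander: white mug 80 mm across, 90 mm high; origin under its centre
- screwdriver: bystander: screwdriver lying on the table; origin under its middle
- block: bystander: wood block 90 x 60 x 35 mm; origin under its centre

How it is judged:
By the outcome, as a careful person would: the job done as asked, in the order asked, and still so for the second after the job is handed in, while the arm keeps its last pose, push and grip.
It also fails if it takes over 67 s, if anything falls off the work surface, if the arm or the gripper's body presses on something with over 40 N, if the wrist force passes 120 N, or if a joint passes its speed limit or range.

## Robot

A 7-joint arm with a two-finger parallel gripper is mounted at the origin on the work surface. World frame = base frame: x ahead of the robot, y to its left, z up, the work surface at z = 0. Lengths are in m, angles in rad, forces in N, time in s.
With the tool pointing down it reaches from about 0.425 to 0.875 m from the base axis. Payload 4.7 kg.
Tool frame: the origin (TCP) lies midway between the tips of the shut fingers; the grasp point (between the pads) lies 19 mm behind it; z points along the fingers, y is the line along which they close (so a half turn about z gives the same grasp; the last joint's range is limited). The gripper opens to 85 mm and grips with 20 to 120 N. Pads are 22 mm wide; open, the fingers measure 114 mm over their backs; the gripper's body (76 mm by 85 mm) begins 54 mm behind the grasp point. The pads swing forward as they close: fully open they stand 13 mm farther back than shut.
Start: joints at [1.32, 0.321, -0.07, 1.45, 0.023, 1.371, -0.057], TCP at [0.17, -0.627, 0.231] pointing down, gripper open.
Joint ranges: [-2.86, 2.86], [-0.3, 2.09], [-1.38, 1.24], [0.06, 2.45], [-1.56, 4.7], [0.09, 2.05], [-2.69, 2.69]. Speed limits (rad/s): [2.57, 2.57, 3.14, 3.14, 3.14, 3.14, 3.14].

## Interface

Orientations are given as a rotation vector (axis times angle).
In Python, from cell import sense, read_camera, hand_in gives the robot as it stands. The module is installed in compiled form; this text tells all that it offers.
- The arm moves only by the tool drive_tool, never from a script. Its argument "targets" is a list of rows, each a list of 2 entries, a list of its own where there are three numbers: the shift along the tool's x, y, z in m, then the turn about the tool's z in rad. A call has 1 to 5 rows; each row is the pose to reach, as a shift and turn from the pose commanded when the call began, along the tool's axes at that moment; what a row does not reach only later rows make up. A row lasts 1/12 s, in which the tool goes at most 41.7 mm and 7.16 degrees, less where a joint would pass 70% of its speed; a pose out of reach is approached as far as the arm can. A call with a gripper value outside its range is refused whole. "gripper" is the closure, from 0 (fully open) to 1 (shut), set as the call begins (left out, the last holds). The fingers move at their own pace and stop on an object; "force" is the grip in N (left out, the last holds). Time passes only in rows, so rows that repeat a pose let the fingers close. It gives the time, the measured TCP pose, the force, the opening and the grip force at its end, in the units of the state.
- sense(): the state, without advancing time (a new reading comes with each control period).
- read_camera(name): name is "scene" or "top"; returns a dict with "image" (420x560x3 uint8, red, green, blue), "range_z" (420x560 float32, m along the optical axis (not along the pixel's ray), 0 where there is no reading), "fx", "fy", "cx", "cy" (pixels), "xyz" and "rotation" of the camera in the world. Camera axes: x right, y down, z forward; pixel columns grow to the right and rows downward; lengths in m; the calibration is good to about 2 mm. A picture is of the moment at which its call begins.
- hand_in(): hands the job in; it is judged then, once.
The state is a dict: "clock": time; "joint_pos": joint angles; "joint_vel": joint speeds; "joint_efforts": joint torques, N m; "ee_pos": TCP position; "ee_rot": TCP orientation; "ft_force": force on the tool from outside, world axes, zero at the start; "ft_torque": the same for the moment, N m; "grip_width": finger opening in m; "gripper_force": force on a finger pad.
Only numpy, scipy, OpenCV 4.12 (cv2) and the standard library are available. Lean on these libraries where they do the work, as an engineer would, in place of code of your own. Each camera call takes 0.05 s, during which the arm holds its last target. There are 200 camera calls.

## Working session

There is one attempt and no reset: what is moved stays moved. The work goes in short steps, Python scripts to look and compute and a tool call to move; the robot and the scene stay as the last step left them, time stands still between calls to the robot, and variables do not carry over. Pictures are saved under pics/ and viewed, at most 10 in all, crops included, and the job is handed in when it is done.

Besides the shell and the picture viewer there is one more tool, called as name(argument=value, ...) on one line, values as JSON. drive_tool: Moves the arm, as the interface text tells. Its arguments: {"type":"object","properties":{"targets":{"type":"array","items":{"type":"array"}},"gripper":{"type":"number"},"force":{"type":"number"}},"required":["targets"]}

```bash
mkdir -p pics; cat > h.py <<'E'
import numpy as np, cv2
from cell import sense, read_camera
def cloud(c):
    h,w=c["range_z"].shape; u,v=np.meshgrid(np.arange(w),np.arange(h)); z=c["range_z"]
    p=np.stack([(u-c["cx"])/c["fx"]*z,(v-c["cy"])/c["fy"]*z,z],-1)
    R=np.array(c["rotation"]); 
    if R.shape!=(3,3): R=cv2.Rodrigues(R)[0]
    P=p@R.T+np.array(c["xyz"]); P[z==0]=np.nan
    return P
def save(c,n): cv2.imwrite("pics/"+n,c["image"][:,:,::-1])
E
python3 - <<'E'
from h import *
s=sense(); print(s)
for n in("top","scene"):
    c=read_camera(n); save(c,n+"1.png"); np.save(n+".npy",cloud(c)); np.save(n+"_im.npy",c["image"]); print(n,c["xyz"],c["rotation"],c["fx"])
E
```

```text
{'clock': 0.0, 'joint_pos': array([ 1.32010804,  0.32182115, -0.07008529,  1.45167276,  0.02259606,
        1.37082311, -0.05690394]), 'joint_vel': array([-0.00038512,  0.00124912, -0.00055309, -0.00090358, -0.0003344 ,
        0.00179783, -0.00115538]), 'joint_efforts': array([ 7.45729139e-04, -4.93578994e+01, -3.81457899e-01, -3.14333117e+01,
        1.31659277e-02,  1.13452045e-02,  1.64315162e-05]), 'ee_pos': array([ 0.16991881, -0.62683128,  0.23022585]), 'ee_rot': array([-3.11220537e+00, -4.14503890e-01,  5.50223368e-04]), 'ft_force': array([ 1.1697051 ,  0.1589536 , -0.31986638]), 'ft_torque': array([-0.05083655,  0.02022618, -0.02325931]), 'gripper_force': 0.0, 'grip_width': 0.08521798271209952}
top [ 4.83010458e-01 -9.32436228e-04  1.67122150e+00] [-2.20167183  2.1819904  -0.04027125] 526.727476147642
scene [1.22594252 0.11586125 0.91538025] [-1.73012295 -1.97649384  0.69638574] 400.66615852749527
```

View pics/top1.png

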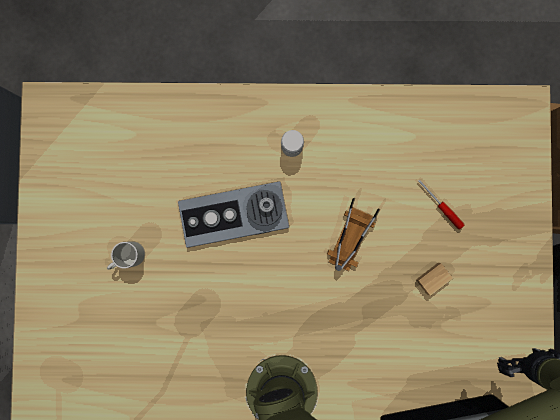

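View pics/scene1.png

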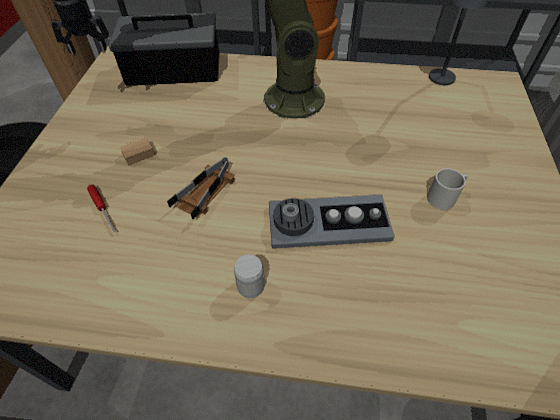

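Top view: the keys are at (193,221) small, (211,218) large and (230,214) medium. The bearing is at (266,205), and the tongs run from the hinge at (339,268) to the jaws at (352,200) and (378,208).

```bash
python3 - <<'E'
from h import *
P=np.load("top.npy"); im=np.load("top_im.npy").astype(int)
Z=P[...,2]
def comp(m,box,minA=15):
    u0,v0,u1,v1=box; mm=np.zeros(m.shape,np.uint8); mm[v0:v1,u0:u1]=m[v0:v1,u0:u1]
    n,l,st,ce=cv2.connectedComponentsWithStats(mm)
    for i in range(1,n):
        if st[i,4]>=minA:
            q=P[l==i]; print(ce[i].round(1),st[i,4],"mean",np.nanmean(q,0).round(4),"mid",((np.nanmin(q,0)+np.nanmax(q,0))/2)[:2].round(4),"ext",np.ptp(q[:,:2],0).round(3))
print("keys");comp((Z>0.040)&(Z<0.055),(180,195,243,240))
print("bear");comp((Z>0.072)&(Z<0.09),(243,180,290,235))
print("stand");comp((Z>0.048)&(Z<0.09),(243,180,290,235))
print("housing");comp((Z>0.018)&(Z<0.09),(170,170,300,260))
print("tongs");comp((Z>0.036)&(Z<0.07),(320,180,395,280),8)
print("rest+"); comp((Z>0.003)&(Z<0.034),(320,180,395,280),8)
# black grips
m=(Z>0.036)&(im.max(2)<60);print("black");comp(m,(320,180,395,280),5)
for n,b in(("tin",(270,120,315,170)),("mug",(100,230,150,285)),("block",(405,255,460,305)),("scr",(410,175,470,235))):
    print(n);comp(Z>0.01,b,30)
t=cv2.resize(im[185:285,315:400].astype(np.uint8)[:,:,::-1],None,fx=6,fy=6,interpolation=cv2.INTER_NEAREST);cv2.imwrite("pics/tongs1.png",t)
E
```

```text
keys
[210.6 217.5] 126 mean [0.5372 0.2234 0.046 ] mid [0.5406 0.2259] ext [0.041 0.044]
[229.5 214.2] 57 mean [0.548  0.1649 0.0462] mid [0.5487 0.1654] ext [0.025 0.022]
[192.9 221.1] 29 mean [0.5258 0.2783 0.0455] mid [0.5276 0.2785] ext [0.022 0.024]
bear
[266.2 204.4] 125 mean [0.5775 0.0507 0.0797] mid [0.5771 0.0514] ext [0.04  0.043]
stand
[264.1 207.2] 954 mean [0.5699 0.0578 0.0586] mid [0.5696 0.0584] ext [0.108 0.105]
housing
[233.3 214. ] 4831 mean [0.5493 0.1548 0.0332] mid [0.55   0.1568] ext [0.21  0.346]
tongs
[351.7 237.4] 305 mean [ 0.48   -0.2121  0.0483] mid [ 0.4905 -0.2299] ext [0.222 0.132]
rest+
[358.8 184.3] 9 mean [ 0.648  -0.2395  0.0056] mid [ 0.6492 -0.2401] ext [0.019 0.006]
[368.7 184.2] 9 mean [ 0.6486 -0.2708  0.0056] mid [ 0.6477 -0.2701] ext [0.01  0.009]
[351.8 195.4] 8 mean [ 0.6128 -0.2174  0.005 ] mid [ 0.614  -0.2184] ext [0.013 0.013]
[389.5 193.9] 8 mean [ 0.6185 -0.3366  0.0056] mid [ 0.618  -0.3353] ext [0.013 0.013]
[383.  195.9] 8 mean [ 0.612  -0.3161  0.0052] mid [ 0.6117 -0.3162] ext [0.013 0.006]
[339.5 201.4] 10 mean [ 0.5933 -0.178
[... 2007 characters left out ...]
ean [ 0.5862 -0.2117  0.0466] mid [ 0.5857 -0.2124] ext [0.031 0.013]
[375.6 213.6] 14 mean [ 0.554  -0.2859  0.0443] mid [ 0.5557 -0.2858] ext [0.025 0.014]
[342.4 235.3] 29 mean [ 0.4861 -0.1833  0.0484] mid [ 0.4856 -0.1823] ext [0.046 0.018]
[358.4 243.3] 33 mean [ 0.4621 -0.2325  0.0487] mid [ 0.4629 -0.2315] ext [0.043 0.025]
tin
[292.  142.7] 490 mean [ 0.7642 -0.0258  0.0899] mid [ 0.7683 -0.0264] ext [0.067 0.068]
mug
[125.6 255.1] 516 mean [0.4194 0.4807 0.0575] mid [0.4182 0.4851] ext [0.084 0.099]
block
[434.5 278.7] 637 mean [ 0.3551 -0.4692  0.0335] mid [ 0.353  -0.4716] ext [0.101 0.107]
scr
[447.3 211.2] 312 mean [ 0.5647 -0.5135  0.0214] mid [ 0.5875 -0.4948] ext [0.15 0.14]
```

View pics/tongs1.png

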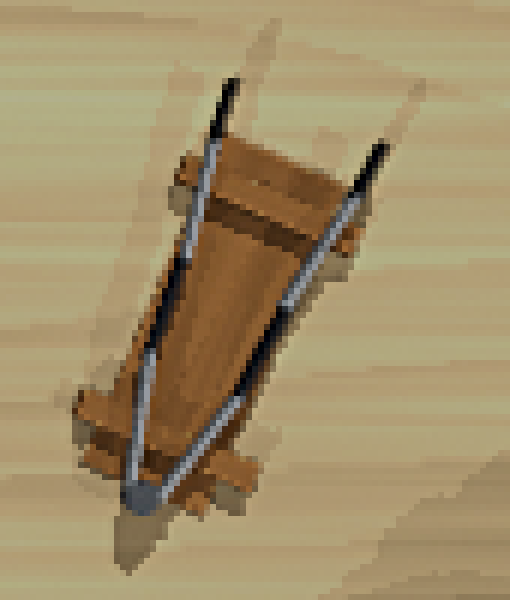

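drive_tool(targets=[[[0.167,-0.082,0],0.265],[[0.167,-0.082,0],0.265],[[0.167,-0.082,0],0.265],[[0.167,-0.082,0],0.265],[[0.167,-0.082,0],0.265]], gripper=1, force=20)

```text
clock: 0.52
ee_pos: [0.3151, -0.4996, 0.2311]
ee_rot: [-3.139, -0.01, -0.003]
ft_force: [1.5, 0.3, -0.4]
grip_width: 0.0254
gripper_force: 0.0
```

drive_tool(targets=[[[0.14,-0.14,0],0],[[0.14,-0.14,0],0],[[0.14,-0.14,0],0],[[0.14,-0.14,0],0],[[0.14,-0.14,0],0]])

```text
clock: 0.93
ee_pos: [0.4524, -0.3607, 0.2311]
ee_rot: [-3.14, -0.005, -0.001]
ft_force: [1.2, 0.3, 1.4]
grip_width: -0.0002
gripper_force: 0.0
```

drive_tool(targets=[[[0.03,-0.195,0.0],0],[[0.03,-0.195,0.0],0],[[0.03,-0.195,0],0],[[0.03,-0.195,0],0],[[0.03,-0.195,0],0]])

```text
clock: 1.35
ee_pos: [0.48, -0.1652, 0.231]
ee_rot: [-3.141, -0.005, 0.001]
ft_force: [0.2, 0.4, -0.3]
grip_width: 0.0001
gripper_force: 0.0
```

drive_tool(targets=[[[0.03,-0.195,0.05],0],[[0.03,-0.195,0.05],0],[[0.03,-0.195,0.05],0],[[0.03,-0.195,0.05],0],[[0.03,-0.195,0.05],0]])

```text
clock: 1.77
ee_pos: [0.5094, 0.0282, 0.1806]
ee_rot: [-3.142, -0.002, 0.0]
ft_force: [-0.0, -0.2, 0.2]
grip_width: -0.0001
gripper_force: 0.0
```

drive_tool(targets=[[[0.026,-0.195,0.06],0],[[0.026,-0.195,0.06],0],[[0.026,-0.195,0.06],0],[[0.026,-0.195,0.06],0],[[0.026,-0.195,0.06],0]])

```text
clock: 2.18
ee_pos: [0.5355, 0.2225, 0.1203]
ee_rot: [3.142, 0.0, -0.001]
ft_force: [0.8, -0.6, 0.8]
grip_width: 0.0001
gripper_force: 0.0
```

```bash
python3 - <<'E'
from h import *
s=sense(); print(s['ee_pos'],s['joint_pos'].round(2))
c=read_camera("scene"); P=cloud(c); Z=P[...,2]
im=c["image"].astype(int)
# white key tops seen by scene cam
m=((Z>0.042)&(Z<0.053)&(abs(P[...,0]-.54)<.05)&(P[...,1]>.13)&(P[...,1]<.31)).astype(np.uint8)
n,l,st,ce=cv2.connectedComponentsWithStats(m)
for i in range(1,n):
    if st[i,4]>12: print(ce[i].round(1),st[i,4],P[l==i].mean(0).round(4))
cv2.imwrite("pics/s2.png",cv2.resize(c["image"][120:270,230:430,::-1],None,fx=4,fy=4))
E
```

```text
[0.53550766 0.22249763 0.12028986] [ 0.17  0.34 -0.72  1.74  0.24  1.15 -2.19]
[354.4 211.5] 133 [0.5392 0.225  0.0464]
[333.4 212.8] 65 [0.551  0.1687 0.0469]
[375.6 210.3] 29 [0.5279 0.2822 0.0467]
```

View pics/s2.png

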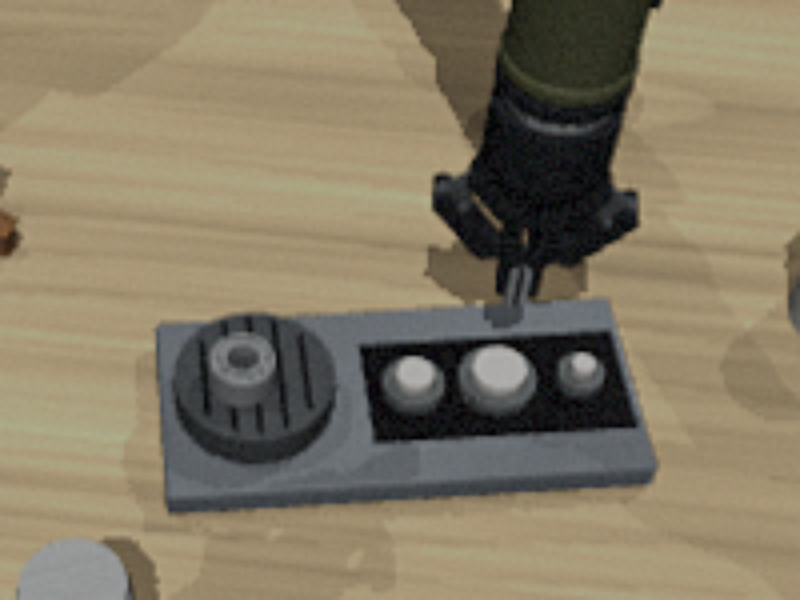

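Crop: the keys are at about (413,375), (500,370) and (582,365), with the bearing at (243,358). The gripper is above and behind the large key. Both views agree to 3 mm, so I'm pressing the large key.

drive_tool(targets=[[[0.0025,-0.0017,0.04],0],[[0.0025,-0.0017,0.066],0],[[0.0025,-0.0017,0.066],0]])

```text
clock: 2.48
ee_pos: [0.5341, 0.2203, 0.0494]
ee_rot: [3.138, 0.001, -0.016]
ft_force: [-0.8, -0.3, -1.1]
grip_width: -0.0001
gripper_force: 0.0
```

drive_tool(targets=[[[0,0,0.004],0],[[0,0,0.008],0],[[0,0,0.011],0],[[0,0,0.011],0]])

```text
clock: 2.82
ee_pos: [0.5396, 0.2222, 0.0457]
ee_rot: [-3.141, 0.001, -0.004]
ft_force: [-0.2, -0.7, 1.5]
grip_width: 0.0001
gripper_force: 1.1
```

drive_tool(targets=[[[0,0,0.002],0],[[0,0,0.004],0],[[0,0,0.004],0],[[0,0,0.004],0]])

```text
clock: 3.15
ee_pos: [0.5396, 0.2222, 0.0412]
ee_rot: [-3.141, 0.001, -0.004]
ft_force: [1.4, -1.3, 4.8]
grip_width: -0.0
gripper_force: 2.4
```

drive_tool(targets=[[[0,0,0.003],0],[[0,0,0.003],0],[[0,0,0.003],0]])

```text
clock: 3.4
ee_pos: [0.5397, 0.2223, 0.0408]
ee_rot: [3.14, -0.001, 0.004]
ft_force: [-5.1, -4.5, 22.7]
grip_width: -0.0001
gripper_force: 11.4
```

drive_tool(targets=[[[0,0,0.002],0],[[0,0,0.002],0],[[0,0,0.002],0]])

```text
clock: 3.65
ee_pos: [0.5398, 0.2224, 0.0406]
ee_rot: [3.139, -0.001, 0.005]
ft_force: [-8.9, -5.9, 34.4]
grip_width: -0.0001
gripper_force: 17.2
```

drive_tool(targets=[[[0,0,-0.03],0],[[0.005,0.028,-0.04],0],[[0.01,0.055,-0.04],0],[[0.01,0.055,-0.04],0]])

```text
clock: 3.98
ee_pos: [0.5502, 0.1602, 0.0754]
ee_rot: [3.137, -0.011, 0.001]
ft_force: [1.0, -2.3, 0.2]
grip_width: 0.0001
gripper_force: 0.0
```

drive_tool(targets=[[[0,0,0.02],0],[[0,0,0.026],0],[[0,0,0.03],0],[[0,0,0.034],0],[[0,0,0.037],0]])

```text
clock: 4.4
ee_pos: [0.5476, 0.1668, 0.0405]
ee_rot: [3.138, 0.0, -0.004]
ft_force: [-13.9, -8.2, 37.7]
grip_width: 0.0003
gripper_force: 19.3
```

drive_tool(targets=[[[0,0,0.001],0],[[0,0,0.001],0],[[0,0,0.001],0]])

```text
clock: 4.65
ee_pos: [0.5476, 0.1668, 0.0407]
ee_rot: [3.138, 0.001, -0.003]
ft_force: [-11.4, -6.4, 27.8]
grip_width: 0.0002
gripper_force: 13.6
```

drive_tool(targets=[[[0,0,-0.03],0],[[-0.008,-0.04,-0.04],0],[[-0.015,-0.08,-0.04],0],[[-0.021,-0.113,-0.04],0],[[-0.021,-0.113,-0.04],0]])

```text
clock: 5.07
ee_pos: [0.5236, 0.2907, 0.0787]
ee_rot: [-3.134, -0.018, -0.0]
ft_force: [-0.6, 2.0, 0.6]
grip_width: -0.0002
gripper_force: 0.0
```

drive_tool(targets=[[[0,0,0.01],0],[[0,0,0.02],0],[[0,0,0.026],0],[[0,0,0.03],0],[[0,0,0.033],0]])

```text
clock: 5.48
ee_pos: [0.5272, 0.278, 0.043]
ee_rot: [3.139, -0.004, -0.004]
ft_force: [-2.5, -1.8, 3.5]
grip_width: 0.0
gripper_force: 1.9
```

drive_tool(targets=[[[0,0,0.003],0],[[0,0,0.005],0],[[0,0,0.006],0],[[0,0,0.006],0],[[0,0,0.006],0]])

```text
clock: 5.9
ee_pos: [0.5275, 0.2784, 0.0408]
ee_rot: [3.138, -0.002, -0.001]
ft_force: [-8.6, -7.8, 21.0]
grip_width: -0.0003
gripper_force: 10.0
```

drive_tool(targets=[[[0,0,-0.04],0],[[0,0.02,-0.08],0],[[0,0.05,-0.11],0],[[-0.01,0.08,-0.13],0],[[-0.01,0.11,-0.14],0]], gripper=0)

```text
clock: 6.32
ee_pos: [0.5182, 0.17, 0.1819]
ee_rot: [-3.141, -0.002, -0.009]
ft_force: [0.5, -0.2, 0.0]
grip_width: 0.0602
gripper_force: 0.0
```

drive_tool(targets=[[[-0.005,0.04,0],0],[[-0.01,0.08,0],0],[[-0.015,0.12,0],0],[[-0.018,0.16,0],0],[[-0.02,0.198,0],0]])

```text
clock: 6.73
ee_pos: [0.497, -0.0306, 0.1787]
ee_rot: [3.14, -0.002, 0.003]
ft_force: [1.6, 0.3, 0.0]
grip_width: 0.0855
gripper_force: 0.0
```

drive_tool(targets=[[[-0.005,0.04,0],0.1],[[-0.01,0.08,0],0.2],[[-0.015,0.12,0],0.3],[[-0.02,0.155,0],0.41],[[-0.023,0.18,0],0.41]])

```text
clock: 7.15
ee_pos: [0.4732, -0.2125, 0.1784]
ee_rot: [3.071, -0.654, 0.002]
ft_force: [0.4, -0.2, 0.2]
grip_width: 0.0854
gripper_force: 0.0
```

drive_tool(targets=[[[0,0,0],0],[[0,0,0],0]])

```text
clock: 7.32
ee_pos: [0.4739, -0.2098, 0.1781]
ee_rot: [-3.074, 0.646, -0.001]
ft_force: [0.5, 1.1, 0.1]
grip_width: 0.0853
gripper_force: 0.0
```

```bash
python3 - <<'E'
from h import *
s=sense(); R=cv2.Rodrigues(s['ee_rot'])[0]; print(s['ee_pos'],s['joint_pos'].round(2),s['grip_width'],"toolx",R[:,0].round(3), np.degrees(np.arctan2(R[1,0],R[0,0])))
# tongs from scene cam, scene picture
P=np.load("scene.npy"); im=np.load("scene_im.npy").astype(int); Z=P[...,2]
m=((Z>0.034)&(Z<0.06)&(im.max(2)<70)&(P[...,0]>.38)&(P[...,0]<.63)&(P[...,1]<-.15)&(P[...,1]>-.31)).astype(np.uint8)
n,l,st,ce=cv2.connectedComponentsWithStats(m)
for i in range(1,n):
    if st[i,4]>5: print(ce[i].round(1),st[i,4],P[l==i].mean(0).round(4), ((P[l==i].min(0)+P[l==i].max(0))/2).round(4))
# top: full tongs PCA, hinge
P=np.load("top.npy");Z=P[...,2];u=slice(320,395);v=slice(180,280)
q=P[v,u].reshape(-1,3);q=q[(q[:,2]>.038)&(q[:,2]<.07)]
g=np.array([.474,-.208])
for psi in(-22,-24,-26):
    e=np.array([np.cos(np.radians(psi)),np.sin(np.radians(psi))]);f=np.array([-e[1],e[0]])
    a=(q[:,:2]-g)@e;b=(q[:,:2]-g)@f
    print(psi,[(x0,round(float(b[(abs(a-x0)<.01)].min()),4),round(float(b[abs(a-x0)<.01].max()),4)) for x0 in(-.09,-.05,0,.05,.1)],a.min().round(3),a.max().round(3))
c=read_camera("scene");save(c,"s3.png");cv2.imwrite("pics/s3c.png",cv2.resize(c["image"][60:230,110:310,::-1],None,fx=3.5,fy=3.5))
E
```

```text
[ 0.47393894 -0.20983566  0.17813928] [ 0.75  0.1  -0.41  1.83  0.04  1.22 -1.65] 0.08534161185943004 toolx [ 0.915 -0.403  0.   ] -23.73768024549122
[201.3 185.6] 439 [ 0.4955 -0.2149  0.0427] [ 0.4957 -0.2273  0.0438]
-22 [(-0.09, -0.0115, 0.0139), (-0.05, -0.0222, 0.0232), (0, -0.0323, 0.0294), (0.05, -0.037, 0.0319), (0.1, -0.046, 0.0396)] -0.103 0.122
-24 [(-0.09, -0.013, 0.011), (-0.05, -0.0237, 0.0217), (0, -0.032, 0.0295), (0.05, -0.0342, 0.0343), (0.1, -0.0428, 0.0437)] -0.103 0.121
-26 [(-0.09, -0.0159, 0.0082), (-0.05, -0.0251, 0.0202), (0, -0.0303, 0.0307), (0.05, -0.0323, 0.0364), (0.1, -0.0396, 0.0475)] -0.103 0.123
```

View pics/s3c.png

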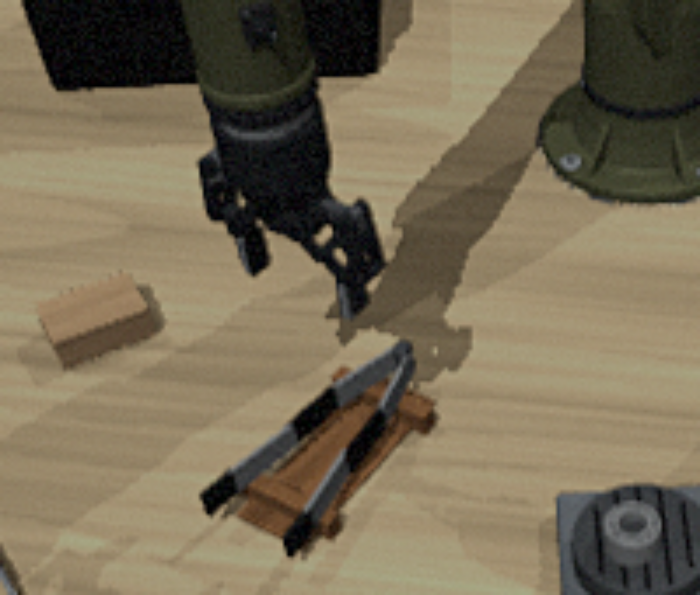

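Crop: the open gripper hangs over the undisturbed tongs, with the grips at (320,405) and (367,435). The tongs' yaw of about -24° matches the tool, so I'm descending and squeezing lightly.

drive_tool(targets=[[[0,0,0.035],0],[[0,0,0.07],0],[[0,0,0.1],0],[[0,0,0.125],0],[[0,0,0.14],0]])

```text
clock: 7.78
ee_pos: [0.4733, -0.205, 0.0355]
ee_rot: [-3.075, 0.634, 0.005]
ft_force: [0.4, 0.5, 0.2]
grip_width: 0.0851
gripper_force: 0.0
```

drive_tool(targets=[[[0,0,0.01],0],[[0,0,0.018],0],[[0,0,0.022],0],[[0,0,0.022],0]])

```text
clock: 8.12
ee_pos: [0.4746, -0.2073, 0.0162]
ee_rot: [-3.076, 0.638, -0.0]
ft_force: [-0.0, 0.4, 0.2]
grip_width: 0.0852
gripper_force: 0.0
```

drive_tool(targets=[[[0,0,0],0],[[0,0,0],0],[[0,0,0],0],[[0,0,0],0],[[0,0,0],0]], gripper=0.25, force=25)

```text
clock: 8.53
ee_pos: [0.4747, -0.2081, 0.0168]
ee_rot: [3.075, -0.64, 0.001]
ft_force: [0.6, -0.9, -0.7]
grip_width: 0.0637
gripper_force: 0.0
```

drive_tool(targets=[[[0,0,0],0],[[0,0,0],0],[[0,0,0],0]], gripper=0.32)

```text
clock: 8.78
ee_pos: [0.475, -0.2082, 0.0173]
ee_rot: [3.075, -0.64, 0.002]
ft_force: [-1.3, -0.0, 6.0]
grip_width: 0.0583
gripper_force: 9.7
```

drive_tool(targets=[[[0,0,0],0],[[0,0,0],0],[[0,0,0],0],[[0,0,0],0]], gripper=0.35)

```text
clock: 9.12
ee_pos: [0.4754, -0.2085, 0.0178]
ee_rot: [3.075, -0.64, 0.003]
ft_force: [-1.2, 0.3, 7.7]
grip_width: 0.0563
gripper_force: 10.9
```

drive_tool(targets=[[[0,0,-0.005],0],[[0,0,-0.015],0],[[0,0,-0.03],0],[[0,0,-0.05],0],[[0,0,-0.07],0]])

```text
clock: 9.53
ee_pos: [0.4737, -0.2074, 0.087]
ee_rot: [-3.075, 0.639, 0.002]
ft_force: [-0.4, -0.2, -1.6]
grip_width: 0.0555
gripper_force: 8.3
```

drive_tool(targets=[[[0,0,-0.02],0],[[0,0,-0.035],0],[[0,0,-0.045],0],[[0,0,-0.045],0]])

```text
clock: 9.87
ee_pos: [0.4757, -0.2084, 0.1338]
ee_rot: [3.074, -0.639, 0.006]
ft_force: [0.5, -0.9, -2.0]
grip_width: 0.0558
gripper_force: 8.3
```

```bash
python3 - <<'E'
from h import *
s=sense(); R=cv2.Rodrigues(s['ee_rot'])[0]; print(s['ee_pos'],s['joint_pos'].round(2),s['grip_width'],s['gripper_force'],s['ft_force'].round(1), np.degrees(np.arctan2(R[1,0],R[0,0])))
c=read_camera("scene");save(c,"s4.png");cv2.imwrite("pics/s4c.png",cv2.resize(c["image"][60:230,110:310,::-1],None,fx=3.5,fy=3.5))
np.save("s4.npy",cloud(c))
c=read_camera("top");np.save("t4.npy",cloud(c));np.save("t4_im.npy",c["image"])
for nm in("s4","t4"):
    P=np.load(nm+".npy");p=s['ee_pos'];e=R[:2,0];f=-R[:2,1]
    a=(P[...,:2]-p[:2])@e;b=(P[...,:2]-p[:2])@f
    for x0 in(-.08,.05,.07,.09,.105,.115):
        k=(abs(a-x0)<.008)&(abs(b)<.06)&(P[...,2]>.09)&(P[...,2]<.2)
        for sg in(1,-1):
            kk=k&(sg*b>0)
            if kk.sum()>3: print(nm,x0,sg,kk.sum(),"b",b[kk].min().round(4),b[kk].max().round(4),"ztop",np.percentile(P[kk][:,2],90).round(4),"zlo",P[kk][:,2].min().round(4))
    k=(abs(b)<.06)&(P[...,2]>.1)&(P[...,2]<.19);print("a range",a[k].min(),a[k].max())
E
```

```text
[ 0.47567594 -0.20835143  0.13382717] [ 0.74  0.14 -0.41  1.89  0.06  1.13 -1.67] 0.05575020275285056 8.299990818486549 [ 0.5 -0.9 -2. ] -23.498887572258496
s4 -0.08 1 25 b 0.0025 0.0169 ztop 0.1641 zlo 0.14
s4 -0.08 -1 18 b -0.0112 -0.0005 ztop 0.166 zlo 0.154
s4 0.05 1 33 b 0.0284 0.0339 ztop 0.1667 zlo 0.1398
s4 0.05 -1 44 b -0.0298 -0.021 ztop 0.1647 zlo 0.1393
s4 0.07 1 36 b 0.0315 0.0381 ztop 0.1667 zlo 0.1386
s4 0.07 -1 46 b -0.0321 -0.0232 ztop 0.1652 zlo 0.1387
s4 0.09 1 40 b 0.0337 0.0415 ztop 0.1665 zlo 0.1415
s4 0.09 -1 49 b -0.0339 -0.0267 ztop 0.1663 zlo 0.1374
s4 0.105 1 45 b 0.0349 0.0418 ztop 0.1664 zlo 0.1423
s4 0.105 -1 48 b -0.0348 -0.0275 ztop 0.1661 zlo 0.1404
s4 0.115 1 50 b 0.035 0.0427 ztop 0.1654 zlo 0.1411
s4 0.115 -1 52 b -0.0391 -0.0281 ztop 0.1657 zlo 0.1384
a range -0.4980657959360982 0.12349894554489378
t4 -0.08 1 15 b 0.0001 0.0132 ztop 0.1679 zlo 0.1419
t4 -0.08 -1 7 b -0.0121 -0.0082 ztop 0.1633 zlo 0.1382
t4 0.05 1 13 b 0.0243 0.0304 ztop 0.1669 zlo 0.1404
t4 0.07 1 14 b 0.029 0.0335 ztop 0.1665 zlo 0.1424
t4 0.07 -1 8 b -0.0334 -0.0302 ztop 0.1655 zlo 0.1396
t4 0.09 1 14 b 0.0315 0.0369 ztop 0.1655 zlo 0.1493
t4 0.09 -1 16 b -0.0375 -0.0311 ztop 0.1663 zlo 0.143
t4 0.105 1 17 b 0.0322 0.0378 ztop 0.1681 zlo 0.1417
t4 0.105 -1 16 b -0.038 -0.0328 ztop 0.1677 zlo 0.1416
t4 0.115 1 14 b 0.0334 0.0383 ztop 0.1678 zlo 0.1405
t4 0.115 -1 15 b -0.0385 -0.0329 ztop 0.1697 zlo 0.1406
a range -0.4989104138423915 0.12158820307751492
```

View pics/s4c.png

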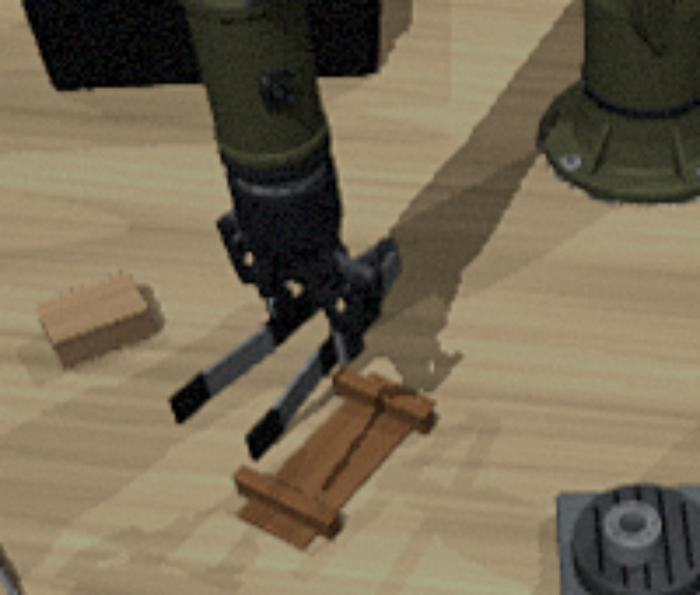

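Crop: the tongs hang level in the gripper with jaws open at (190,395) and (265,435), and the rest is empty. The pad centre is 105 mm ahead of the TCP and the tongs' mid-height is 19.5 mm above it. I'm swinging them above the bearing now.

drive_tool(targets=[[[-0.005,-0.011,0],-0.03],[[-0.015,-0.034,0],-0.08],[[-0.028,-0.06,0],-0.14],[[-0.041,-0.09,0],-0.2],[[-0.0515,-0.114,0],-0.25]])

```text
clock: 10.38
ee_pos: [0.4713, -0.0779, 0.1302]
ee_rot: [-3.131, 0.239, 0.004]
ft_force: [1.0, 0.8, -2.6]
grip_width: 0.0557
gripper_force: 8.3
```

drive_tool(targets=[[[-0.005,-0.03,0],-0.06],[[-0.01,-0.06,0],-0.12],[[-0.016,-0.09,0],-0.18],[[-0.02,-0.112,0],-0.23],[[-0.0217,-0.1232,0],-0.247]])

```text
clock: 10.8
ee_pos: [0.4694, 0.0473, 0.1307]
ee_rot: [-3.137, -0.151, 0.002]
ft_force: [0.8, 0.3, -1.5]
grip_width: 0.0556
gripper_force: 8.3
```

drive_tool(targets=[[[0,0,0],0],[[0,0,0],0],[[0,0,0],0]])

```text
clock: 11.05
ee_pos: [0.4708, 0.0405, 0.131]
ee_rot: [3.138, 0.132, -0.001]
ft_force: [-0.6, -0.7, -1.5]
grip_width: 0.0558
gripper_force: 8.3
```

```bash
cat > chk.py <<'E'
from h import *
import sys
s=sense(); R=cv2.Rodrigues(s['ee_rot'])[0]; print(s['clock'],s['ee_pos'],s['joint_pos'].round(2),s['grip_width'],s['gripper_force'],s['ft_force'].round(1), np.degrees(np.arctan2(R[1,0],R[0,0])))
p=s['ee_pos'];e=R[:2,0];f=-R[:2,1];zt=p[2]+.0195
for nm in("top","scene"):
    c=read_camera(nm);P=cloud(c);a=(P[...,:2]-p[:2])@e;b=(P[...,:2]-p[:2])@f;Z=P[...,2]
    k=(a>.04)&(abs(b)<.06)&(Z>zt-.02)&(Z<zt+.025)
    print(nm,"a max",a[k&(abs(b)>.025)].max().round(4))
    for sg in(1,-1):
        kk=k&(sg*b>.024)&(a>.09)&(a<.12)
        if kk.sum()>2:print("pad",sg,kk.sum(),b[kk].min().round(4),b[kk].max().round(4),"z",Z[kk].min().round(4),Z[kk].max().round(4))
    kk=(abs(a-.105)<.04)&(abs(b)<.035)&(Z>.072)&(Z<.088)
    if kk.sum()>5: print("bearing a,b",kk.sum(),((a[kk].min()+a[kk].max())/2).round(4),((b[kk].min()+b[kk].max())/2).round(4),a[kk].mean().round(4),b[kk].mean().round(4))
    if nm=="scene": cv2.imwrite("pics/"+sys.argv[1],cv2.resize(c["image"][100:270,210:410,::-1],None,fx=3.5,fy=3.5))
E
python3 chk.py s5.png
```

```text
11.05 [0.47077531 0.04045633 0.13095275] [ 0.5   0.05 -0.66  1.98  0.04  1.12 -1.66] 0.05579396451845851 8.30054068530444 [-0.6 -0.7 -1.5] 4.822330426020447
top a max 0.1211
pad 1 22 0.0319 0.0369 z 0.1429 0.1688
pad -1 16 -0.0382 -0.0341 z 0.141 0.1655
bearing a,b 124 0.1072 0.0005 0.1068 0.0015
scene a max 0.1252
pad 1 31 0.0337 0.039 z 0.1367 0.1653
pad -1 26 -0.0356 -0.0306 z 0.1396 0.1647
bearing a,b 175 0.1103 0.0043 0.1112 0.0043
```

View pics/s5.png

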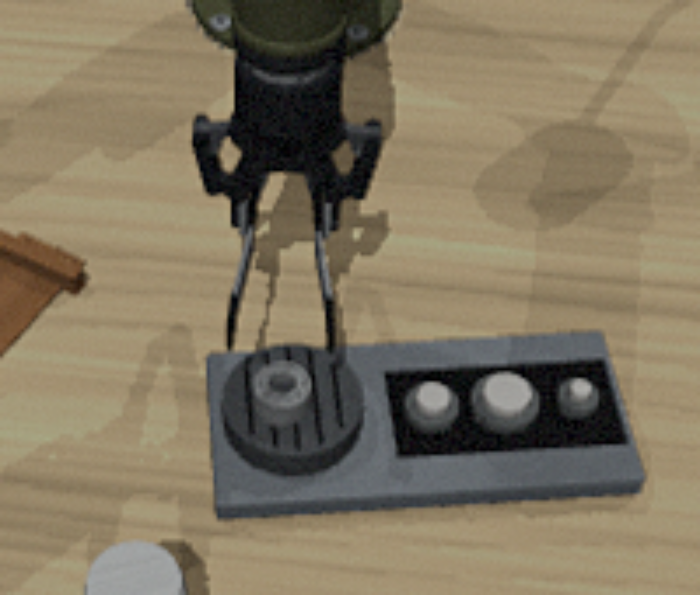

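Crop: the open jaws at (232,335) and (333,340) are centred on the bearing at (282,385), with only 2 mm to correct each way. I'm descending to 3.5 mm above the stand.

drive_tool(targets=[[[0.002,-0.002,0.008],0],[[0.002,-0.002,0.022],0],[[0.002,-0.002,0.036],0],[[0.002,-0.002,0.045],0],[[0.002,-0.002,0.05],0]])

```text
clock: 11.57
ee_pos: [0.4717, 0.0439, 0.0795]
ee_rot: [-3.138, -0.134, 0.004]
ft_force: [0.3, 0.0, -1.0]
grip_width: 0.0553
gripper_force: 8.3
```

drive_tool(targets=[[[0,0,0.008],0],[[0,0,0.016],0],[[0,0,0.024],0],[[0,0,0.028],0],[[0,0,0.028],0]])

```text
clock: 11.98
ee_pos: [0.4719, 0.0445, 0.0523]
ee_rot: [-3.138, -0.136, 0.003]
ft_force: [-0.9, -0.4, -1.0]
grip_width: 0.056
gripper_force: 8.3
```

```bash
python3 chk.py s6.png
```

```text
11.9833 [0.47190658 0.04445373 0.05225471] [ 0.47  0.18 -0.66  2.05  0.13  0.96 -1.74] 0.0559934547157471 8.299657711177133 [-0.9 -0.4 -1. ] 4.978426224217952
top a max 0.1478
pad 1 92 0.0242 0.0582 z 0.0518 0.0899
pad -1 64 -0.0478 -0.025 z 0.0518 0.0892
bearing a,b 159 0.0956 -0.0001 0.1018 -0.0015
scene a max 0.3046
pad 1 108 0.0257 0.0584 z 0.0519 0.0878
pad -1 74 -0.0447 -0.0245 z 0.0522 0.0873
bearing a,b 220 0.0992 -0.001 0.1068 -0.0044
```

View pics/s6.png

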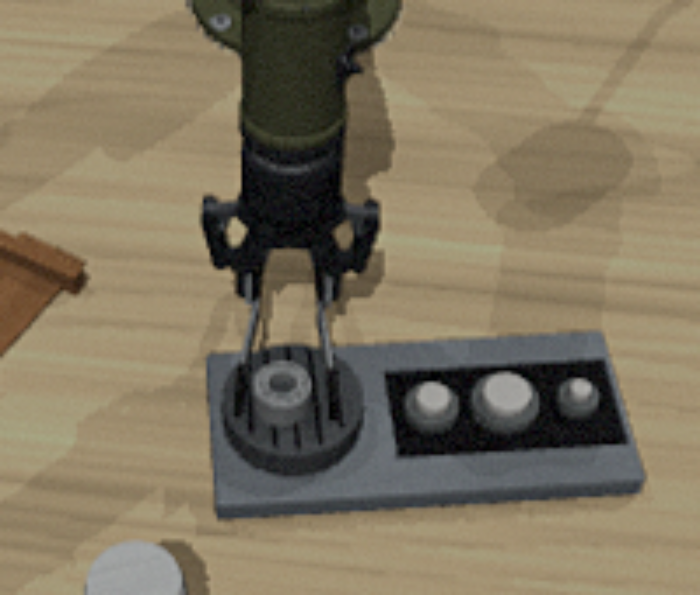

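Crop: the pads at (243,395) and (333,393) straddle the bearing at (282,390), about 3–4 mm too far to +y. I'll correct that and close gradually.

drive_tool(targets=[[[0,0.003,-0.001],0],[[0,0.003,-0.001],0],[[0,0.003,-0.001],0]])

```text
clock: 12.33
ee_pos: [0.4734, 0.0412, 0.0548]
ee_rot: [3.138, 0.135, 0.002]
ft_force: [0.3, -0.2, -1.3]
grip_width: 0.0559
gripper_force: 8.3
```

drive_tool(targets=[[[0,0,0],0],[[0,0,0],0],[[0,0,0],0],[[0,0,0],0]], gripper=0.41, force=35)

```text
clock: 12.67
ee_pos: [0.4729, 0.0415, 0.0543]
ee_rot: [3.139, 0.136, 0.0]
ft_force: [-0.6, -0.8, -1.8]
grip_width: 0.0504
gripper_force: 9.0
```

drive_tool(targets=[[[0,0,0],0],[[0,0,0],0],[[0,0,0],0],[[0,0,0],0]], gripper=0.46)

```text
clock: 13.0
ee_pos: [0.4729, 0.0415, 0.0543]
ee_rot: [3.139, 0.136, -0.0]
ft_force: [0.7, 0.3, -1.8]
grip_width: 0.0466
gripper_force: 9.7
```

drive_tool(targets=[[[0,0,0],0],[[0,0,0],0],[[0,0,0],0],[[0,0,0],0],[[0,0,0],0]], gripper=0.55)

```text
clock: 13.42
ee_pos: [0.4729, 0.0415, 0.0543]
ee_rot: [3.138, 0.136, 0.0]
ft_force: [-0.6, 0.3, -0.4]
grip_width: 0.0441
gripper_force: 37.4
```

drive_tool(targets=[[[0,0,0],0],[[0,0,0],0],[[0,0,-0.002],0],[[0,0,-0.006],0],[[0,0,-0.012],0]], gripper=0.6, force=48)

```text
clock: 13.83
ee_pos: [0.4721, 0.0414, 0.066]
ee_rot: [-3.138, -0.137, 0.003]
ft_force: [-1.2, 0.6, -3.8]
grip_width: 0.0437
gripper_force: 51.1
```

drive_tool(targets=[[[0,0,-0.01],0],[[0,0,-0.022],0],[[0,0,-0.036],0],[[0,0,-0.05],0],[[0,0,-0.064],0]])

```text
clock: 14.25
ee_pos: [0.4732, 0.0416, 0.1322]
ee_rot: [3.138, 0.137, 0.002]
ft_force: [0.2, 0.0, -3.1]
grip_width: 0.0438
gripper_force: 51.1
```

drive_tool(targets=[[[0,0,-0.014],0],[[0,0,-0.028],0],[[0,0,-0.042],0],[[0,0,-0.054],0],[[0,0,-0.064],0]])

```text
clock: 14.67
ee_pos: [0.4733, 0.0417, 0.1963]
ee_rot: [3.138, 0.137, 0.003]
ft_force: [0.4, 0.3, -2.9]
grip_width: 0.0438
gripper_force: 51.1
```

drive_tool(targets=[[[0,0,-0.007],0],[[0,0,-0.011],0],[[0,0,-0.012],0],[[0,0,-0.012],0],[[0,0,-0.012],0]])

```text
clock: 15.08
ee_pos: [0.4725, 0.0414, 0.2056]
ee_rot: [-3.139, -0.136, 0.002]
ft_force: [-0.4, 0.4, -2.5]
grip_width: 0.0436
gripper_force: 51.1
```

```bash
python3 - <<'E'
from h import *
s=sense();print(s['ee_pos'],s['ft_force'],s['grip_width'],s['gripper_force'],abs(s['joint_vel']).max())
c=read_camera("scene");save(c,"s7.png");P=cloud(c)
R=cv2.Rodrigues(s['ee_rot'])[0];p=s['ee_pos'];a=(P[...,:2]-p[:2])@R[:2,0];b=-(P[...,:2]-p[:2])@R[:2,1]
k=(a>.08)&(a<.135)&(abs(b)<.018)&(P[...,2]>.12);print(k.sum(),P[k].min(0),P[k].max(0))
cv2.imwrite("pics/s7.png",cv2.resize(c["image"][20:220,190:410,::-1],None,fx=3,fy=3))
E
```

```text
[0.47245138 0.04142997 0.2056149 ] [-0.35063142  0.43080165 -2.54114603] 0.043649560938216814 51.12006962299347 0.0041888479703547045
274 [0.55862911 0.0333611  0.20527723] [0.60251003 0.06910437 0.23443793]
```

View pics/s7.png

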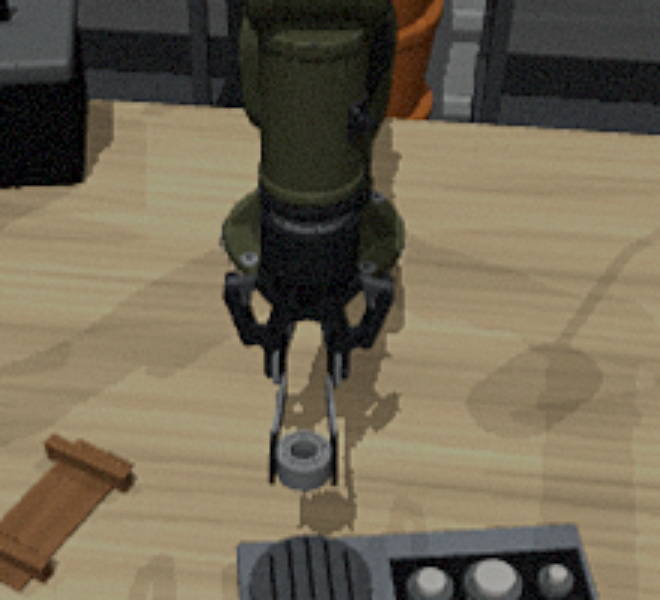

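The bearing is level in the jaws at crop (303,460). It is about 15 cm up (0.205 to 0.234 m) and still, so I'll settle briefly and hand in.

drive_tool(targets=[[[0,0,0],0],[[0,0,0],0],[[0,0,0],0],[[0,0,0],0],[[0,0,0],0]])

```text
clock: 15.55
ee_pos: [0.4729, 0.0415, 0.2062]
ee_rot: [3.139, 0.136, -0.0]
ft_force: [-0.5, -1.3, -3.8]
grip_width: 0.0436
gripper_force: 51.1
```

```bash
python3 -c "
from cell import *
s=sense();print(s['ee_pos'],s['gripper_force'],s['grip_width']);print(hand_in())"
```

```text
[0.47287088 0.04149874 0.20619186] 51.120768785476685 0.04360993231509397
the job is handed in; nothing more can be done
None
```

I pressed the three keys fully down in order (large, medium, small), lifted the bearing about 15 cm in the tongs, and handed the job in at about 15.6 s with it hanging still; `hand_in()` returned no verdict.

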